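Pack the paint pots away and stack the boxes on the tin

TASK

Clear the desk: pack every paint pot upright on the floor of the round tin, the black one in the middle and the others close round it, then set the lid flat and centred on the tin. On the closed tin stack all the boxes flat and squarely in one column, centred on the lid and on each other with their long sides parallel, the largest at the bottom and the smallest on top. Do not shift the other things on the desk.

Things in the scene. Friction and masses are not known exactly. Their poses are not given: they have to be found in the camera images.
- tin: round open silver-grey metal tin, fixed to the desk: 156 mm outside diameter, 148 mm inside, 68 mm tall, inner floor 4 mm above its underside. It just holds seven pots: one in the middle and six round it (centres about 48 mm from the axis). Origin at the centre of its underside, on the desk; z up. Its yaw has no meaning
- tin_lid: lid, right way up, 18 mm tall, 0.2 kg: silver disc 164 mm across, 6 mm thick, with a sunk dark well (78 mm inside, 84 outside). Grip the red bar, 12 mm wide (y), that crosses the well along the lid's x; its top is 1 mm, the well's floor 15 mm below the disc's flat top. Origin at the centre of the well's underside, 12 mm below the disc's; seated on the tin's rim it is 56 mm above the tin's origin
- pot_black: black paint pot, upright, 46 mm tall: round body 46 mm across, 24 mm tall (bottom edge tapers to 38 mm over the lowest 5 mm, shoulder likewise over the top 4 mm; white paper band), then a round cap 19 mm across, 22 mm tall, to grip it by. 60 g. Origin at the centre of the underside, z up. Always there; it belongs in the middle of the tin
- pot_red: red paint pot, upright, 46 mm tall: round body 46 mm across, 24 mm tall (bottom edge tapers to 38 mm over the lowest 5 mm, shoulder likewise over the top 4 mm; white paper band), then a round cap 19 mm across, 22 mm tall, to grip it by. 60 g. Origin at the centre of the underside, z up. May be absent
- pot_orange: orange paint pot, upright, 46 mm tall: round body 46 mm across, 24 mm tall (bottom edge tapers to 38 mm over the lowest 5 mm, shoulder likewise over the top 4 mm; white paper band), then a round cap 19 mm across, 22 mm tall, to grip it by. 60 g. Origin at the centre of the underside, z up. May be absent
- pot_yellow: yellow paint pot, upright, 46 mm tall: round body 46 mm across, 24 mm tall (bottom edge tapers to 38 mm over the lowest 5 mm, shoulder likewise over the top 4 mm; white paper band), then a round cap 19 mm across, 22 mm tall, to grip it by. 60 g. Origin at the centre of the underside, z up. May be absent
- pot_green: green paint pot, upright, 46 mm tall: round body 46 mm across, 24 mm tall (bottom edge tapers to 38 mm over the lowest 5 mm, shoulder likewise over the top 4 mm; white paper band), then a round cap 19 mm across, 22 mm tall, to grip it by. 60 g. Origin at the centre of the underside, z up. May be absent
- pot_blue: blue paint pot, upright, 46 mm tall: round body 46 mm across, 24 mm tall (bottom edge tapers to 38 mm over the lowest 5 mm, shoulder likewise over the top 4 mm; white paper band), then a round cap 19 mm across, 22 mm tall, to grip it by. 60 g. Origin at the centre of the underside, z up. May be absent
- pot_white: white paint pot, upright, 46 mm tall: round body 46 mm across, 24 mm tall (bottom edge tapers to 38 mm over the lowest 5 mm, shoulder likewise over the top 4 mm; white paper band), then a round cap 19 mm across, 22 mm tall, to grip it by. 60 g. Origin at the centre of the underside, z up. May be absent
- box_large: brown cardboard, closed rigid stationery box, 140 mm long (its x) by 62 mm wide (its y) by 40 mm tall, plain flat top, a thin lid seam line round its sides, and a small blank paper label on one short end. Origin at the centre of the underside, z up. About 0.32 kg; always there
- box_medium: grey fabric-covered, closed rigid stationery box, 120 mm long (its x) by 54 mm wide (its y) by 36 mm tall, plain flat top, a thin lid seam line round its sides, and a small blank paper label on one short end. Origin at the centre of the underside, z up. About 0.24 kg; may be absent
- box_small: terracotta-coloured, closed rigid stationery box, 100 mm long (its x) by 46 mm wide (its y) by 32 mm tall, plain flat top, a thin lid seam line round its sides, and a small blank paper label on one short end. Origin at the centre of the underside, z up. About 0.16 kg; may be absent
- sharpener: steel pencil sharpener 36 x 20 x 22 mm tall standing among the pots; bystander, not to be moved. Origin under its centre
- tape_roll: yellow roll of tape lying flat, 84 mm across, 20 mm tall; bystander. Origin under its centre
- mug: white mug, 80 mm across, 90 mm tall, handle along its y; bystander. Origin under its centre
- ornament: white spiny ceramic ornament, about 90 mm across and 80 mm tall; bystander. Origin under its centre
- succulent: succulent in a terracotta pot, 92 mm across, 130 mm tall; bystander. Origin under its centre

How it is judged:
On the way, in this order (a step that is already met when the one before it is completed fails the run):
1. all the pots stand upright on the tin's floor, black in the middle, the others close round it (z of pot_black in the frame of tin between 0 and 0.01 m and angle between each of pot_black, pot_red, pot_orange, pot_yellow, pot_green, pot_blue, pot_white's own z axis and vertical below 0.1 rad and z of pot_red in the frame of tin between 0 and 0.01 m and z of pot_orange in the frame of tin between 0 and 0.01 m and z of pot_yellow in the frame of tin between 0 and 0.01 m and z of pot_green in the frame of tin between 0 and 0.01 m and z of pot_blue in the frame of tin between 0 and 0.01 m and z of pot_white in the frame of tin between 0 and 0.01 m and horizontal distance between pot_black and tin below 0.008 m and horizontal distance between each of pot_red, pot_orange, pot_yellow, pot_green, pot_blue, pot_white and tin below 0.054 m and horizontal distance between each of pot_red, pot_orange, pot_yellow, pot_green, pot_blue, pot_white and pot_black below 0.056 m), for 0.2 s.
2. the lid lies flat and centred on the tin (horizontal distance between tin_lid and tin below 0.008 m and angle between tin_lid's own z axis and vertical below 0.04 rad and z of tin_lid in the frame of tin between 0.052 and 0.06 m), for 0.2 s.
At the end, for the whole second after the job is handed in: Pots upright on the tin's floor, black within 8 mm of its axis, the rest within 54 mm of it and 56 mm of black; lid flat, centred to 8 mm; boxes flat, large, medium, small upwards, within 8 mm of the lid's centre, 7 mm of each other, parallel to 0.10 rad; all at rest (all of step 1 and all of step 2 and horizontal distance between each of box_large, box_medium, box_small and tin_lid below 0.008 m and angle between each of box_large, box_medium, box_small's own z axis and vertical below 0.05 rad and z of box_large in the frame of tin_lid between 0.014 and 0.022 m and z of each of box_medium, box_small in the frame of box_large above 0.036 m and z of box_small in the frame of box_medium above 0.032 m and horizontal distance between each of box_medium, box_small and box_large below 0.007 m and angle between the x axis of each of box_medium, box_small and the x axis of box_large, either way round below 0.1 rad and horizontal distance between box_small and box_medium below 0.007 m and linear speed of each of box_large, box_medium, box_small, tin_lid below 0.02 m/s); the robot touches nothing.
It fails at once if a bystander (sharpener, tape roll, mug, ornament, succulent) is shifted more than 25 mm (distance of any of sharpener, tape_roll, mug, ornament, succulent from where it was at the start of the episode above 0.025 m).
Of pot_red, pot_orange, pot_yellow, pot_green, pot_blue, pot_white only 4 to 6 are there at a start; the rules pass over those that are not, and their reading is None.
Of box_medium, box_small only 1 to 2 are there at a start; the rules pass over those that are not, and their reading is None.
At some moment in a run one of box_large, box_medium, box_small may be knocked a few centimetres aside while the robot is not near it.
It also fails if it takes over 210 s, if anything falls off the work surface, if the arm or the gripper's body presses on something with over 40 N, if the wrist force passes 120 N, or if a joint passes its speed limit or range.

ROBOT

A 7-joint arm with a two-finger parallel gripper is mounted at the origin on the work surface. World frame = base frame: x ahead of the robot, y to its left, z up, the work surface at z = 0. Lengths are in m, angles in rad, forces in N, time in s.
With the tool pointing down it reaches from about 0.4 to 0.875 m from the base axis. Payload 19.3 kg.
Tool frame: the origin (TCP) lies on the centre line of the jaws, within the pads' length; the fingertips stand 8 mm ahead of it and the grasp point (between the pads) lies 11 mm behind it; z points along the fingers, y is the line along which they close (so a half turn about z gives the same grasp; the last joint's range is limited). The gripper opens to 85 mm and grips with 20 to 120 N. Pads are 22 mm wide; open, the fingers measure 114 mm over their backs; the gripper's body (76 mm by 85 mm) begins 54 mm behind the grasp point. The pads swing forward as they close: fully open they stand 13 mm farther back than shut.
Start: joints at [1.079, 0.521, -0.036, 1.599, 0.021, 1.021, -0.113], TCP at [0.256, -0.57, 0.239] pointing down, gripper open.
Joint ranges: [-2.91, 2.91], [-0.3, 2.13], [-1.5, 1.42], [0.17, 2.43], [-1.26, 4.41], [0.16, 1.93], [-2.52, 2.52]. Speed limits (rad/s): [1.89, 1.89, 2.39, 2.39, 3.01, 3.01, 3.01].

INTERFACE

Orientations are given as [roll, pitch, yaw] about the fixed x, y, z axes, in that order (R = Rz(yaw) Ry(pitch) Rx(roll)).
In Python, from workcell import status, grab_frame, camera_params, bot, search_frame, silhouettes gives the robot as it stands.
- The arm moves only by the shell command python3 -m creep 'ROWS' [FORCE]. ROWS is JSON, a list of rows, each a list of 5 numbers: the shift along the tool's x, y, z in units of 60 mm (1.0 is 60 mm), then the turn about the tool's z in units of 8 degrees (1.0 is 8 degrees), then the opening, from 0 (shut) to 1 (fully open). In form: [[x, y, z, twist, hand], ...]. A call has 1 to 5 rows; each row is the pose to reach, as a shift and turn from the pose commanded when the call began, along the tool's axes at that moment; what a row does not reach only later rows make up. A row lasts 1/8 s, in which the tool goes at most 62.5 mm and 10.7 degrees, less where a joint would pass 70% of its speed; a pose out of reach is approached as far as the arm can. A call with a gripper value outside its range is refused whole. The fingers move at their own pace and stop on an object; FORCE is the grip in N (left out, the last holds). Time passes only in rows, so rows that repeat a pose let the fingers close. It gives the time, the measured TCP pose, the force, the opening and the grip force at its end, in the units of the state.
- status.observe(): the state, without advancing time (a new reading comes with each control period).
- grab_frame(name): name is "side" or "top" or "wrist"; returns the picture (480x640x3 uint8, blue, green, red); there is no depth.
- camera_params(name): a dict with "K" (3x3 intrinsics, pixels), "rvec" (rotation vector, rad) and "tvec" (3), from world to camera coordinates, as OpenCV has them; the wrist camera has in their place "tool_from_camera" (4x4, takes a point from camera to tool coordinates, whose origin is the TCP and whose axes are the flange's). Camera axes: x right, y down, z forward; pixel columns grow to the right and rows downward; lengths in m; the calibration is good to about 2 mm. The wrist camera is an equidistant fisheye: a pixel r from the principal point sees the ray r / f radians off the axis. A picture is of the moment at which its call begins: read the wrist's pose just before it. camera_params takes no time and is no camera call.
- bot.job_done(): hands the job in; it is judged then, once.
Trained networks look in the newest picture that a camera, given by its name, has taken for a name from the list of things; names that differ only in an ending like _2 or _b are one class to them, and where a whole thing is asked for, a point or a joint stands for the part that bears it (a point fixed in the world has none). Each returns a list of dicts, best first, with "p" (0 to 1); they miss things now and then, are a little off and sometimes report something else, mostly with a low value. They report only what shows in the picture. A call takes as long as a camera call.
- search_frame(camera, name): "extent" ([left, top, right, bottom] as shares, 0 to 1, of the picture: columns of its width, rows of its height, round what is visible of it).
- silhouettes(camera, name): "mask" (480x640 bool, what is visible of it) and "extent" ([left, top, right, bottom] as shares, 0 to 1, of the picture: columns of its width, rows of its height, round what is visible of it).
The state is a dict: "clock": time; "qpos": joint angles; "qd": joint speeds; "joint_efforts": joint torques, N m; "position": TCP position; "tool_rot": TCP orientation; "force": force on the tool from outside, world axes, zero at the start; "moment": the same for the moment, N m; "grip_width": finger opening in m; "finger_force": force on a finger pad.
Only numpy, scipy, OpenCV 4.12 (cv2) and the standard library are available. Lean on these libraries where they do the work, as an engineer would, in place of code of your own. Each camera call takes 0.05 s, during which the arm holds its last target. There are 200 camera calls.

## Working session

There is one attempt and no reset: what is moved stays moved. The work goes in short steps, Python scripts to look and compute and a shell command to move; the robot and the scene stay as the last step left them, time stands still between calls to the robot, and variables do not carry over. Pictures are saved under pics/ and viewed, at most 17 in all, crops included, and the job is handed in when it is done.

```bash
ls; mkdir -p pics
python3 - <<'E'
from workcell import status, grab_frame, camera_params
import cv2,numpy as np
print(status.observe())
for n in ("top","side","wrist"):
    cv2.imwrite(f"pics/{n}0.png",grab_frame(n)); print(n,camera_params(n))
E
```

```text
pics
{'clock': 0.0, 'qpos': array([ 1.07883116,  0.52201711, -0.03633742,  1.59999068,  0.021203  ,
        1.02109284, -0.11278707]), 'qd': array([-0.00044786,  0.00169663, -0.00012555, -0.00160003,  0.00213874,
       -0.00065249, -0.0010412 ]), 'joint_efforts': array([-1.36921826e-03, -9.27123070e+01,  1.97900422e+00, -3.69940567e+01,
        1.77030772e-02,  8.08440585e-03, -1.10294042e-05]), 'position': array([ 0.25569811, -0.56995004,  0.23872989]), 'tool_rot': array([-3.14047243e+00,  7.72047583e-05,  4.21778101e-01]), 'force': array([ 0.70809665, -0.65151409,  0.96987207]), 'moment': array([ 0.01562408, -0.01093987,  0.00534361]), 'finger_force': 0.0, 'grip_width': 0.08509303610136174}
top {'K': array([[555.870608  ,   0.        , 320.61882742],
       [  0.        , 555.870608  , 237.66087654],
       [  0.        ,   0.        ,   1.        ]]), 'rvec': array([ 2.21190699, -2.15486209,  0.07690085]), 'tvec': array([-0.02990772,  0.60149941,  1.3700191 ])}
side {'K': array([[442.20222911,   0.        , 322.8665147 ],
       [  0.        , 442.20222911, 234.67513796],
       [  0.        ,   0.        ,   1.        ]]), 'rvec': array([ 0.3185093 , -2.82179552,  1.15644276]), 'tvec': array([0.57642426, 0.13863045, 0.93967725])}
wrist {'K': array([[371.64829954,   0.        , 321.81475554],
       [  0.        , 371.64829954, 241.00841364],
       [  0.        ,   0.        ,   1.        ]]), 'tool_from_camera': array([[ 5.89931782e-04, -9.49420124e-01, -3.14008090e-01,
         8.04118543e-02],
       [ 9.99999817e-01,  6.02670897e-04,  5.65074500e-05,
         7.12285603e-04],
       [ 1.35594227e-04, -3.14008066e-01,  9.49420305e-01,
        -1.34403212e-01],
       [ 0.00000000e+00,  0.00000000e+00,  0.00000000e+00,
         1.00000000e+00]])}
```

View pics/top0.png

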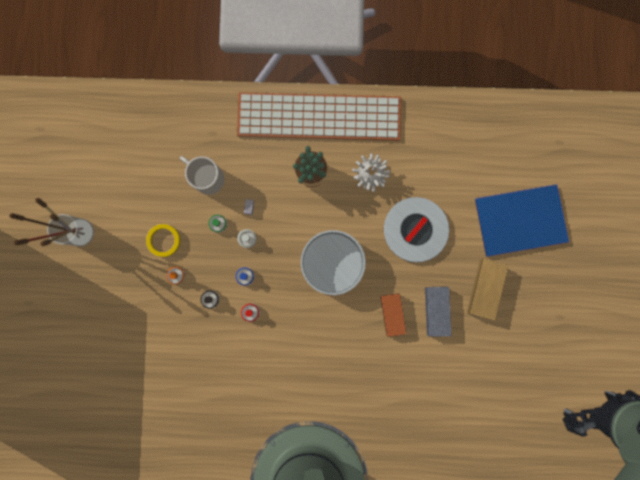

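View pics/side0.png

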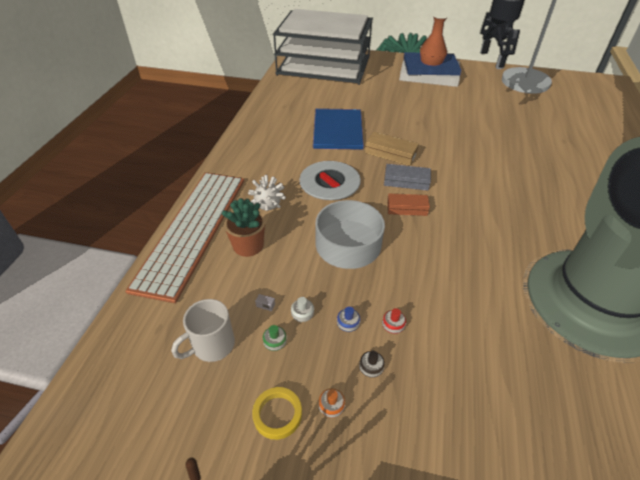

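```bash
cat > h.py <<'E'
import numpy as np, cv2
from scipy.optimize import minimize
from scipy.spatial.transform import Rotation as Rn
from workcell import status, grab_frame, camera_params, search_frame, silhouettes
def tool():
    s=status.observe(); T=np.eye(4); T[:3,:3]=Rn.from_euler('xyz',s['tool_rot']).as_matrix(); T[:3,3]=s['position']; return T
def cam(name,T=None):
    p=camera_params(name); K=p['K']
    if name!='wrist':
        return lambda X: cv2.projectPoints(np.float64(X),p['rvec'],p['tvec'],K,None)[0][:,0]
    M=np.linalg.inv((tool() if T is None else T)@p['tool_from_camera']); rv=cv2.Rodrigues(M[:3,:3])[0]; t=M[:3,3]
    return lambda X: cv2.fisheye.projectPoints(np.float64(X)[:,None],rv,t,K,np.zeros(4))[0][:,0]
a=np.linspace(0,2*np.pi,48,endpoint=False)
ring=lambda r,z: np.c_[r*np.cos(a),r*np.sin(a),0*a+z]
def box(l,w,h): return [np.array([[i*l/2,j*w/2,k*h] for i in(-1,1) for j in(-1,1) for k in(0,1)])]
def parts(n):
    if n.startswith('pot'): return [np.r_[ring(.019,0),ring(.023,.005),ring(.023,.02),ring(.019,.024)],np.r_[ring(.0095,.024),ring(.0095,.046)]]
    return {'tin':[np.r_[ring(.078,0),ring(.078,.068)]],'tin_lid':[np.r_[ring(.082,.012),ring(.082,.018)]],
     'box_large':box(.14,.062,.04),'box_medium':box(.12,.054,.036),'box_small':box(.1,.046,.032),
     'mug':[np.r_[ring(.04,0),ring(.04,.09)]],'sharpener':box(.036,.02,.022)}[n]
def render(P,n,x,y,yaw,z0):
    m=np.zeros((960,1280),np.uint8); c,s=np.cos(yaw),np.sin(yaw)
    for q in parts(n):
        X=np.c_[c*q[:,0]-s*q[:,1]+x,s*q[:,0]+c*q[:,1]+y,q[:,2]+z0]
        h=cv2.convexHull(np.float32(P(X)*2+.5))
        cv2.fillConvexPoly(m,np.int32(h*16),1,shift=4)
    return m>0
def locate(camname,n,z0=0.,guess=None,grab=True,T=None):
    """grab a picture, ask the network, fit x,y,yaw by silhouette overlap. returns x,y,yaw,IoU,p"""
    if grab: T=tool(); grab_frame(camname)
    r=silhouettes(camname,n)
    if not r: return None
    k=np.uint8(r[0]['mask']); P=cam(camname,T)
    M=cv2.resize(k*255,(1280,960),interpolation=cv2.INTER_LINEAR)>127
    v,u=np.nonzero(M); c=np.array([u.mean(),v.mean()])/2
    g=np.array(guess[:2] if guess is not None else [.6,-.1]); h=np.array([[0,0,z0+.02]])
    for _ in range(15):
        f=lambda q:P(np.r_[q,z0+.02][None])[0]
        J=np.array([(f(g+d)-f(g))/1e-3 for d in np.eye(2)*1e-3]).T; g=g+np.clip(np.linalg.lstsq(J,c-f(g),rcond=None)[0],-.2,.2)
    def cost(q):
        R=render(P,n,q[0],q[1],q[2],z0); return 1-(R&M).sum()/max(1,(R|M).sum())
    best=None
    for yaw in (np.arange(0,np.pi,np.pi/6) if n.startswith(('box','sharp')) else [0]):
        c0=cost([*g,yaw])
        if best is None or c0<best[0]: best=(c0,yaw)
    x0=np.r_[g,best[1]]
    o=minimize(cost,x0,method='Nelder-Mead',options=dict(initial_simplex=x0+np.array([[0,0,0],[.012,0,0],[0,.012,0],[.0,.0,.3]]),maxiter=150,xatol=1e-4,fatol=1e-5))
    return np.round([*o.x[:2],(o.x[2]+np.pi/2)%np.pi-np.pi/2,1-o.fun,r[0]['p']],4)
def go(x,y,z,yaw=None):
    """row values from the current pose to a world pose"""
    T=tool(); R=T[:3,:3]; d=R.T@(np.array([x,y,z])-T[:3,3])/.06
    cy=np.arctan2(R[1,0],R[0,0]); t=0 if yaw is None else -((yaw-cy+np.pi/2)%np.pi-np.pi/2)/np.radians(8)
    return np.round([*d,t],2)
E
python3 - <<'E'
from h import *
grab_frame('top')
for n in ['tin','tin_lid','box_large','box_medium','box_small']+['pot_'+c for c in 'black red orange yellow green blue white'.split()]+['mug','sharpener']:
    print(n,locate('top',n,grab=False))
E
```

```text
tin [ 0.541  -0.0442  0.1974  0.982   0.97  ]
tin_lid [ 0.6309 -0.253   0.0887  0.9684  0.96  ]
box_large [ 0.4846 -0.4314 -0.2327  0.9563  0.88  ]
box_medium [ 0.4286 -0.3089  0.0368  0.9028  0.96  ]
box_small [ 0.4169 -0.198   0.1789  0.9269  0.94  ]
pot_black [0.4422 0.2586 0.1311 0.8379 0.66  ]
pot_red [ 0.4123  0.1588 -0.073   0.9454  0.57  ]
pot_orange [0.4987 0.3472 0.0974 0.8422 0.83  ]
pot_yellow [ 0.4226 -0.3112  0.2921  0.2592  0.43  ]
pot_green [0.6332 0.2479 0.1481 0.9509 0.7   ]
pot_blue [0.5017 0.1747 0.2024 0.9298 0.56  ]
pot_white [0.5962 0.1719 0.1265 0.827  0.5   ]
mug [ 0.5513 -0.0745  0.3321  0.2917  0.67  ]
sharpener [ 0.4203 -0.1984  0.0182  0.1988  0.43  ]
```

Run:
```python
from h import *
print(go(.52,-.2,.25,0), go(.4422,.2586,.16,0))
```

```text
[ 6.54 -3.83 -0.18  3.02] [  8.49 -11.33   1.32   3.02]
```

```bash
python3 -m creep '[[6.54,-3.83,-0.18,3,1],[6.54,-3.83,-0.18,3,1],[6.54,-3.83,-0.18,3,1],[6.54,-3.83,-0.18,3,1],[6.54,-3.83,-0.18,3,1]]' 30; python3 -c "
from h import *
print(go(.4422,.2586,.16,0))"
```

```text
clock: 1.52
position: [0.4364, -0.3168, 0.2469]
tool_rot: [3.141, -0.0, 0.003]
force: [1.8, -0.9, 1.0]
grip_width: 0.0855
finger_force: 0.0
[ 0.12 -9.59  1.45  0.02]
```

```bash
python3 -m creep '[[0.12,-5.1,0,0,0.6],[0.12,-5.1,0,0,0.6],[0.12,-5.1,0,0,0.6],[0.12,-5.1,0,0,0.6],[0.12,-5.1,0,0,0.6]]' >/dev/null;  python3 -m creep '[[0,-4.5,0.7,0,0.6],[0,-4.5,1.4,0,0.6],[0,-4.5,1.4,0,0.6],[0,-4.5,1.4,0,0.6],[0,-4.5,1.4,0,0.6]]'; python3 -c "
from h import *
T=tool();cv2.imwrite('pics/w1.png',grab_frame('wrist'))
for n in ['pot_black','pot_red','pot_orange']: print(locate('wrist',n,guess=(.44,.26),grab=False,T=T))
print(go(.4422,.2586,.16,0))"
```

```text
clock: 2.78
position: [0.4401, 0.2605, 0.1617]
tool_rot: [-3.141, 0.001, 0.006]
force: [1.4, 0.1, 0.1]
grip_width: 0.0511
finger_force: 0.0
[0.4402 0.2589 0.1866 0.9634 0.81  ]
[0.4106 0.1579 0.2407 0.9673 0.86  ]
[0.4973 0.3472 0.2922 0.9659 0.86  ]
[ 0.02 -0.02  0.04  0.03]
```

View pics/w1.png

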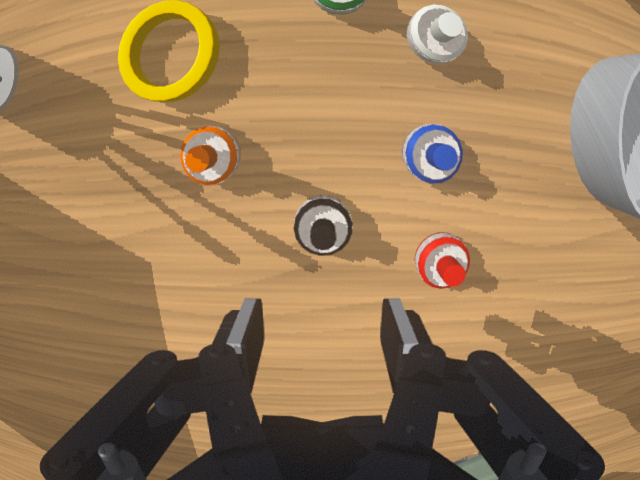

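```bash
python3 -m creep '[[0,0.03,1,0,0.6],[0,0.03,1.8,0,0.6],[0,0.03,2.08,0,0.6],[0,0.03,2.08,0,0.6],[0,0.03,2.08,0,0.5]]' ; python3 -m creep '[[0,0,0,0,0.1],[0,0,0,0,0.1],[0,0,0,0,0.1],[0,0,0,0,0.1],[0,0,-0.1,0,0.1]]' 30; python3 -c "
from h import *
T=tool();grab_frame('wrist')
for n in ['pot_blue','pot_white','tin','pot_red']: print(locate('wrist',n,guess=(.44,.26),grab=False,T=T))
print(go(.541,-.0442,.16,0))"
```

```text
clock: 3.6
position: [0.4419, 0.256, 0.0395]
tool_rot: [-3.14, -0.002, 0.002]
force: [0.7, -0.4, -0.2]
grip_width: 0.0427
finger_force: 0.0
clock: 4.22
position: [0.4409, 0.2557, 0.0443]
tool_rot: [-3.142, -0.0, 0.003]
force: [-0.6, 0.2, -0.3]
grip_width: 0.0175
finger_force: 29.4
[0.4998 0.1743 0.3665 0.9707 0.82  ]
[ 0.5957  0.1724 -0.0408  0.9761  0.7   ]
None
[0.4106 0.1579 0.3664 0.9555 0.86  ]
[ 1.65  5.   -1.93  0.02]
```

```bash
python3 -m creep '[[0,0,-1,0,0.1],[0,0,-1.95,0,0.1],[0.33,1,-1.95,0,0.1],[0.66,2,-1.95,0,0.1],[0.99,3,-1.95,0,0.1]]' >/dev/null; python3 -m creep '[[0.33,1,0,0,0.1],[0.66,2,0,0,0.1],[0.66,2,0,0,0.1],[0.66,2,0,0,0.1],[0.66,2,0,0,0.1]]';python3 -c "
from h import *
T=tool();cv2.imwrite('pics/w2.png',grab_frame('wrist'))
for n in ['tin','pot_black']: print(locate('wrist',n,0 if n=='tin' else T[2,3]-.036,guess=(.54,-.04),grab=False,T=T))
print(go(.541,-.0442,.16,0)); print(tool()[:3,3])"
```

```text
clock: 5.72
position: [0.5399, -0.0407, 0.1608]
tool_rot: [-3.141, 0.0, 0.005]
force: [0.4, 0.9, -0.4]
grip_width: 0.0177
finger_force: 29.7
[ 0.5391 -0.0445  0.3665  0.7711  0.88  ]
[ 0.5394 -0.0408  0.0934  0.7218  0.55  ]
[0.02 0.05 0.02 0.03]
[ 0.54004986 -0.04107227  0.16092173]
```

View pics/w2.png

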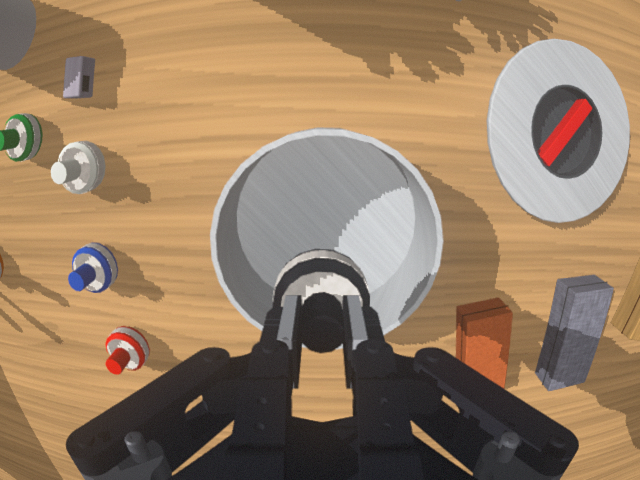

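```bash
python3 -m creep '[[0,0.06,1,0,0.1],[0,0.06,1.6,0,0.1],[0,0.06,1.94,0,0.1],[0,0.06,1.94,0,0.1],[0,0.06,1.94,0,0.1]]'; python3 -m creep '[[0,0,0,0,0.4],[0,0,0,0,0.4],[0,0,0,0,0.4],[0,0,-1,0,0.6],[0,0,-2,0,0.6]]';  python3 -c "
from h import *
print(go(.5957,.1724,.16,0)); print(tool()[:3,3])"
```

```text
clock: 6.5
position: [0.5403, -0.0454, 0.045]
tool_rot: [3.142, -0.0, 0.003]
force: [0.5, 0.4, -0.3]
grip_width: 0.0175
finger_force: 32.2
clock: 7.12
position: [0.5397, -0.0456, 0.1657]
tool_rot: [-3.141, 0.001, 0.003]
force: [0.6, -0.2, 0.9]
grip_width: 0.0511
finger_force: 0.0
[ 0.95 -3.63  0.09  0.02]
[ 0.53965826 -0.04563013  0.16571302]
```

```bash
python3 -m creep '[[0.25,-1,0,0,0.6],[0.5,-2,0,0,0.6],[0.75,-3,0,0,0.6],[0.95,-3.63,0.1,0,0.6],[0.95,-3.63,0.1,0,0.6]]' >/dev/null; python3 -m creep '[[0,0,0,0,0.6],[0,0,0,0,0.6]]'; python3 -c "
from h import *
T=tool();grab_frame('wrist')
w=locate('wrist','pot_white',guess=(.6,.17),grab=False,T=T);print(w)
for n in ['pot_blue','pot_green','tin','sharpener']: print(n,locate('wrist',n,guess=(.6,.2),grab=False,T=T))
print(go(w[0],w[1],.0385,0)); print(tool()[:3,3])"
```

```text
clock: 8.0
position: [0.5966, 0.171, 0.1587]
tool_rot: [3.141, -0.0, 0.001]
force: [-0.5, -0.5, -0.4]
grip_width: 0.0516
finger_force: 0.0
[0.5955 0.1721 0.1855 0.9606 0.64  ]
pot_blue [0.5001 0.1737 0.3709 0.9412 0.86  ]
pot_green [0.6308 0.2475 0.1442 0.9605 0.97  ]
tin [ 0.5392 -0.045  -0.0905  0.8945  0.93  ]
sharpener [ 0.6751  0.1704 -0.0912  0.9238  0.88  ]
[-0.02 -0.    2.    0.02]
[0.59655972 0.17196131 0.15858914]
```

```bash
python3 -m creep '[[-0.02,0,1,0,0.6],[-0.02,0,1.7,0,0.6],[-0.02,0,2,0,0.6],[-0.02,0,2,0,0.6],[-0.02,0,2,0,0.1]]' >/dev/null; python3 -m creep '[[0,0,0,0,0.1],[0,0,0,0,0.1],[0,0,0,0,0.1],[0,0,-1,0,0.1],[0,0,-2,0,0.1]]'; python3 -m creep '[[-0.04,1,0,0,0.1],[-0.08,2,0,0,0.1],[-0.12,3,0,0,0.1],[-0.14,3.61,0,0,0.1],[-0.14,3.61,0,0,0.1]]'>/dev/null; python3 -m creep '[[0,0,0,0,0.1],[0,0,0,0,0.1]]'; python3 -c "
from h import *
print(go(.5872,-.0445,.0445,0)); print(tool()[:3,3])"
```

```text
clock: 9.55
position: [0.5951, 0.1722, 0.1604]
tool_rot: [-3.142, 0.0, 0.003]
force: [0.5, -0.7, 0.4]
grip_width: 0.0171
finger_force: 29.8
clock: 10.42
position: [0.5877, -0.043, 0.1587]
tool_rot: [-3.141, -0.0, 0.005]
force: [-0.6, -0.7, -0.0]
grip_width: 0.0171
finger_force: 29.8
[-0.01  0.03  1.9   0.03]
[ 0.58768044 -0.04299427  0.15867731]
```

```bash
python3 -m creep '[[-0.01,0.03,1,0,0.1],[-0.01,0.03,1.6,0,0.1],[-0.01,0.03,1.9,0,0.1],[-0.01,0.03,1.9,0,0.1],[-0.01,0.03,1.9,0,0.1]]'; python3 -m creep '[[0,0,0,0,0.33],[0,0,0,0,0.33],[0,0,0,0,0.33],[0,0,-1,0,0.33],[0,0,-1.93,0,0.6]]' >/dev/null; python3 -m creep '[[-0.36,-0.9,0,-1.3,0.6],[-0.72,-1.8,0,-2.6,0.6],[-1.1,-2.7,0,-3.9,0.6],[-1.45,-3.64,0,-5.2,0.6],[-1.45,-3.64,0,-6.5,0.6]]' >/dev/null; python3 -m creep '[[0,0,0,-1.3,0.6],[0,0,0,-2.5,0.6],[0,0,0,-2.5,0.6],[0,0,0,-2.5,0.6]]'; python3 -c "
from h import *
T=tool();cv2.imwrite('pics/w3.png',grab_frame('wrist'))
w=locate('wrist','pot_blue',guess=(.5,.17),grab=False,T=T);print(w)
print(go(w[0],w[1],.0385,np.radians(72))); print(T[:3,3])"
```

```text
clock: 11.05
position: [0.5876, -0.0459, 0.0455]
tool_rot: [3.141, -0.001, 0.003]
force: [0.2, 0.9, 0.2]
grip_width: 0.0177
finger_force: 33.4
clock: 12.8
position: [0.4993, 0.1718, 0.1603]
tool_rot: [3.142, 0.0, 1.255]
force: [-1.0, -0.7, 0.2]
grip_width: 0.0513
finger_force: 0.0
[0.4997 0.1742 0.3239 0.9574 0.62  ]
[ 0.04 -0.01  2.03  0.  ]
[0.49933899 0.17183775 0.1602765 ]
```

View pics/w3.png

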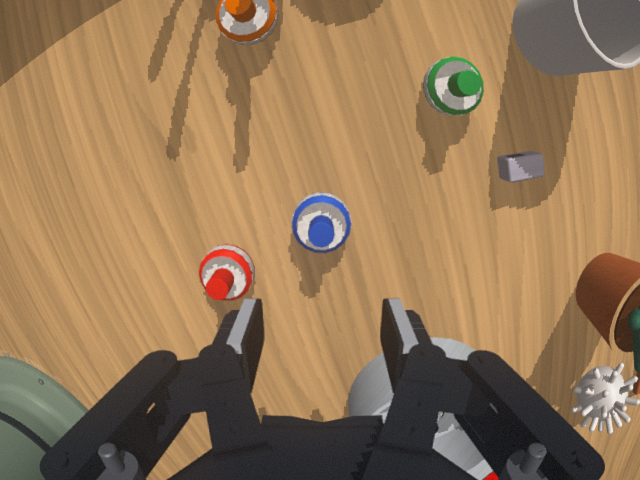

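```bash
python3 -m creep '[[0.04,-0.01,1,0,0.6],[0.04,-0.01,1.7,0,0.6],[0.04,-0.01,2.02,0,0.6],[0.04,-0.01,2.02,0,0.6],[0.04,-0.01,2.02,0,0.1]]' >/dev/null; python3 -m creep '[[0,0,0,0,0.1],[0,0,0,0,0.1],[0,0,0,0,0.1],[0,0,-1,0,0.1],[0,0,-2,0,0.1]]'; python3 -m creep '[[-0.75,0.53,0,0,0.1],[-1.5,1.07,0,0,0.1],[-2.2,1.56,0,0,0.1],[-2.46,1.75,0,0,0.1],[-2.46,1.75,0,0,0.1]]'>/dev/null; python3 -m creep '[[0,0,0,0,0.1],[0,0,0,0,0.1]]'; python3 -c "
from h import *
print(go(.5540,.0012,.0445,np.radians(72))); print(tool()[:3,3])"
```

```text
clock: 14.15
position: [0.4991, 0.1744, 0.161]
tool_rot: [-3.141, 0.0, 1.26]
force: [0.8, -0.0, -0.3]
grip_width: 0.0171
finger_force: 29.8
clock: 15.02
position: [0.5541, 0.0032, 0.1593]
tool_rot: [3.142, -0.0, 1.261]
force: [0.3, 0.5, -0.5]
grip_width: 0.0171
finger_force: 29.9
[-0.03  0.01  1.91  0.03]
[0.55405651 0.00318949 0.15925514]
```

```bash
python3 -m creep '[[-0.03,0.01,1,0,0.1],[-0.03,0.01,1.6,0,0.1],[-0.03,0.01,1.91,0,0.1],[-0.03,0.01,1.91,0,0.1],[-0.03,0.01,1.91,0,0.1]]'; python3 -m creep '[[0,0,0,0,0.33],[0,0,0,0,0.33],[0,0,0,0,0.33],[0,0,-1,0,0.33],[0,0,-1.93,0,0.6]]' >/dev/null; python3 -m creep '[[0.45,-0.8,0,1.3,0.6],[0.9,-1.6,0,2.6,0.6],[1.35,-2.4,0,3.9,0.6],[1.75,-3.08,0,4.5,0.6],[1.75,-3.08,0,4.5,0.6]]' >/dev/null; python3 -m creep '[[0,0,0,0,0.6],[0,0,0,0,0.6]]'; python3 -c "
from h import *
T=tool();cv2.imwrite('pics/w4.png',grab_frame('wrist'))
w=locate('wrist','pot_red',guess=(.41,.15),grab=False,T=T);print(w)
print(go(w[0],w[1],.0385,np.radians(36))); print(T[:3,3])"
```

```text
clock: 15.65
position: [0.5549, 0.0003, 0.0454]
tool_rot: [3.14, -0.001, 1.26]
force: [-0.1, 0.6, -1.2]
grip_width: 0.0173
finger_force: 34.3
clock: 17.15
position: [0.4111, 0.1557, 0.1602]
tool_rot: [3.142, 0.0, 0.63]
force: [-0.1, 0.1, -0.9]
grip_width: 0.0511
finger_force: 0.0
[0.4104 0.1577 0.1095 0.9576 0.75  ]
[ 0.01 -0.03  2.03  0.01]
[0.4110507  0.15567998 0.16019093]
```

```bash
python3 -m creep '[[0.01,-0.03,1,0,0.6],[0.01,-0.03,1.7,0,0.6],[0.01,-0.03,2.02,0,0.6],[0.01,-0.03,2.02,0,0.6],[0.01,-0.03,2.02,0,0.1]]' >/dev/null; python3 -m creep '[[0,0,0,0,0.1],[0,0,0,0,0.1],[0,0,0,0,0.1],[0,0,-1,0,0.1],[0,0,-2,0,0.1]]'; python3 -m creep '[[-0.25,0.95,0,0,0.1],[-0.5,1.9,0,0,0.1],[-0.75,2.85,0,0,0.1],[-1,3.8,0,0,0.1],[-1.04,3.99,0,0,0.1]]'>/dev/null; python3 -m creep '[[0,0,0,0,0.1],[0,0,0,0,0.1],[0,0,0,0,0.1]]'; python3 -c "
from h import *
print(go(.5004,-.0727,.0445,np.radians(36))); print(tool()[:3,3])"
```

```text
clock: 18.5
position: [0.4094, 0.1581, 0.1608]
tool_rot: [-3.141, 0.001, 0.632]
force: [0.8, 0.1, -0.2]
grip_width: 0.0173
finger_force: 29.8
clock: 19.5
position: [0.5006, -0.0706, 0.1593]
tool_rot: [-3.142, -0.0, 0.633]
force: [0.4, -0.3, 0.2]
grip_width: 0.0174
finger_force: 29.9
[-0.02  0.03  1.91  0.03]
[ 0.50061844 -0.07060779  0.15925226]
```

```bash
python3 -m creep '[[-0.02,0.03,1,0,0.1],[-0.02,0.03,1.6,0,0.1],[-0.02,0.03,1.91,0,0.1],[-0.02,0.03,1.91,0,0.1],[-0.02,0.03,1.91,0,0.1]]'; python3 -m creep '[[0,0,0,0,0.33],[0,0,0,0,0.33],[0,0,0,0,0.33],[0,0,-1,0,0.33],[0,0,-1.93,0,0.6]]' >/dev/null; python3 -m creep '[[0.58,-0.81,0,0,0.6],[1.16,-1.62,0,0,0.6],[1.74,-2.44,0,0,0.6],[2.33,-3.25,0,0,0.6]]' >/dev/null; python3 -m creep '[[0.58,-0.81,0,1.3,0.6],[1.16,-1.62,0,2.6,0.6],[1.74,-2.44,0,3.9,0.6],[1.74,-2.44,0,5.2,0.6],[1.74,-2.44,0,6.5,0.6]]' >/dev/null;  python3 -m creep '[[0,0,0,1.3,0.6],[0,0,0,2.5,0.6],[0,0,0,2.5,0.6],[0,0,0,2.5,0.6]]'; python3 -c "
from h import *
T=tool();cv2.imwrite('pics/w5.png',grab_frame('wrist'))
w=locate('wrist','pot_orange',guess=(.5,.35),grab=False,T=T);print(w)
print(locate('wrist','pot_green',guess=(.6,.25),grab=False,T=T))
print(go(w[0],w[1],.0385,np.radians(-36))); print(T[:3,3])"
```

```text
clock: 20.12
position: [0.501, -0.0735, 0.0448]
tool_rot: [3.141, -0.0, 0.632]
force: [-1.3, 0.6, 0.4]
grip_width: 0.0175
finger_force: 33.6
clock: 22.38
position: [0.4948, 0.3455, 0.1581]
tool_rot: [3.135, 0.002, -0.572]
force: [-0.3, 0.4, -0.4]
grip_width: 0.0514
finger_force: 0.0
None
[0.631  0.2476 0.2401 0.9769 0.56  ]Traceback (most recent call last):
  File "<string>", line 6, in <module>
    print(go(w[0],w[1],.0385,np.radians(-36))); print(T[:3,3])
             ~^^^
TypeError: 'NoneType' object is not subscriptable
```

```bash
python3 -m creep '[[0,0,0,0.3,0.6],[0,0,0,0.3,0.6]]'; python3 -c "
from h import *
w=locate('wrist','pot_orange',guess=(.5,.35));print(w)
print(go(.4973,.3472,.0385,np.radians(-36)));print(tool()[:3,3])
"
```

```text
clock: 22.78
position: [0.4955, 0.3445, 0.1582]
tool_rot: [3.135, 0.002, -0.615]
force: [0.1, -0.0, -0.0]
grip_width: 0.0516
finger_force: 0.0
[0.4968 0.3478 0.2489 0.925  0.79  ]
[ 0.01 -0.06  2.    0.1 ]
[0.49543526 0.34464637 0.15824796]
```

View pics/w5.png

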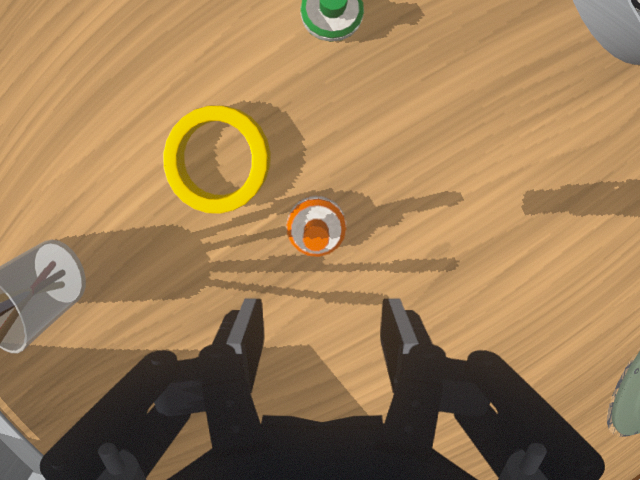

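```bash
python3 -m creep '[[0,-0.06,1,0,0.6],[0,-0.06,1.7,0,0.6],[0,-0.06,2,0,0.6],[0,-0.06,2,0,0.6],[0,-0.06,2,0,0.1]]' >/dev/null; python3 -m creep '[[0,0,0,0,0.1],[0,0,0,0,0.1],[0,0,0,0,0.1],[0,0,-1,0,0.1],[0,0,-2,0,0.1]]'; python3 -m creep '[[0.58,0.81,0,0,0.1],[1.16,1.62,0,0,0.1],[1.74,2.42,0,0,0.1],[2.32,3.22,0,0,0.1]]'>/dev/null; python3 -m creep '[[0.6,0.84,0,0,0.1],[1.22,1.7,0,0,0.1],[1.22,1.7,0,0,0.1],[1.22,1.7,0,0,0.1],[1.22,1.7,0,0,0.1]]'; python3 -c "
from h import *
print(go(.5004,-.0163,.0445,np.radians(-36))); print(tool()[:3,3],status.observe()['qpos'])"
```

```text
clock: 24.12
position: [0.4973, 0.3476, 0.1604]
tool_rot: [3.136, 0.002, -0.616]
force: [1.0, 0.0, 0.0]
grip_width: 0.0175
finger_force: 29.8
clock: 25.25
position: [0.5005, -0.0144, 0.1597]
tool_rot: [3.136, 0.002, -0.614]
force: [0.6, 0.4, -0.5]
grip_width: 0.0172
finger_force: 29.9
[0.02 0.02 1.92 0.11]
[ 0.50051477 -0.01438269  0.15972348] [-0.53278882  0.51472161  0.59908507  2.01655414 -0.42022998  0.73821298
 -1.86023261]
```

```bash
python3 -m creep '[[0.02,0.02,1,0,0.1],[0.02,0.02,1.6,0,0.1],[0.02,0.02,1.92,0,0.1],[0.02,0.02,1.92,0,0.1],[0.02,0.02,1.92,0,0.1]]'; python3 -m creep '[[0,0,0,0,0.33],[0,0,0,0,0.33],[0,0,0,0,0.33],[0,0,-1,0,0.33],[0,0,-1.93,0,0.6]]' >/dev/null; python3 -m creep '[[-0.16,-1,0,-1.3,0.6],[-0.32,-2,0,-2.6,0.6],[-0.48,-3,0,-3.9,0.6],[-0.64,-4,0,-5.2,0.6],[-0.76,-4.85,0,-6.5,0.6]]' >/dev/null; python3 -m creep '[[0,0,0,-1.3,0.6],[0,0,0,-2.6,0.6],[0,0,0,-3.9,0.6],[0,0,0,-5.2,0.6],[0,0,0,-6.5,0.6]]' >/dev/null;  python3 -m creep '[[0,0,0,-1.3,0.6],[0,0,0,-2.6,0.6],[0,0,0,-3.9,0.6],[0,0,0,-4.9,0.6],[0,0,0,-4.9,0.6]]'; python3 -c "
from h import *
w=locate('wrist','pot_green',guess=(.63,.25));print(w)
print(go(.631,.2476,.0385,np.radians(108))); print(tool()[:3,3],tool()[:2,0])"
```

```text
clock: 25.88
position: [0.5003, -0.0172, 0.0448]
tool_rot: [3.136, 0.002, -0.614]
force: [-0.5, 0.1, -0.1]
grip_width: 0.0171
finger_force: 33.7
clock: 28.38
position: [0.6315, 0.246, 0.1585]
tool_rot: [-3.135, 0.002, 1.882]
force: [0.4, -0.0, -0.1]
grip_width: 0.0513
finger_force: 0.0
[0.6309 0.2476 0.326  0.9503 0.96  ]
[ 0.03  0.01  2.   -0.04]
[0.63144967 0.24622362 0.15853539] [-0.30419835  0.95260679]
```

```bash
python3 -m creep '[[0.03,0.01,1,0,0.6],[0.03,0.01,1.7,0,0.6],[0.03,0.01,2,0,0.6],[0.03,0.01,2,0,0.6],[0.03,0.01,2,0,0.1]]' >/dev/null; python3 -m creep '[[0,0,0,0,0.1],[0,0,0,0,0.1],[0,0,0,0,0.1],[0,0,-1,0,0.1],[0,0,-2,0,0.1]]'; python3 -m creep '[[-0.85,-0.5,0,0,0.1],[-1.7,-1,0,0,0.1],[-2.55,-1.5,0,0,0.1],[-3.4,-2,0,0,0.1]]'>/dev/null; python3 -m creep '[[-0.8,-0.48,0,0,0.1],[-1.56,-0.96,0,0,0.1],[-1.56,-0.96,0,0,0.1],[-1.56,-0.96,0,0,0.1],[-1.56,-0.96,0,0,0.1]]'; python3 -c "
from h import *
T=tool();cv2.imwrite('pics/w6.png',grab_frame('wrist'))
print(go(.5540,-.0902,.0445,np.radians(108))); print(tool()[:3,3])"
```

```text
clock: 29.72
position: [0.6313, 0.2482, 0.1606]
tool_rot: [-3.136, 0.002, 1.883]
force: [0.5, 0.6, -0.6]
grip_width: 0.0177
finger_force: 29.7
clock: 30.85
position: [0.5545, -0.0882, 0.1604]
tool_rot: [-3.136, 0.002, 1.885]
force: [0.3, -0.3, -0.9]
grip_width: 0.0174
finger_force: 29.7
[-0.02 -0.01  1.93  0.  ]
[ 0.55443635 -0.08829508  0.16032162]
```

View pics/w6.png

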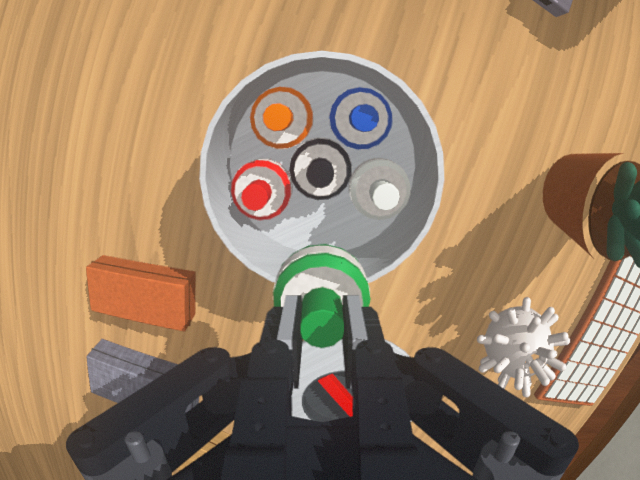

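```bash
python3 -m creep '[[-0.02,-0.01,1,0,0.1],[-0.02,-0.01,1.6,0,0.1],[-0.02,-0.01,1.93,0,0.1],[-0.02,-0.01,1.93,0,0.1],[-0.02,-0.01,1.93,0,0.1]]'; python3 -m creep '[[0,0,0,0,0.33],[0,0,0,0,0.33],[0,0,0,0,0.33],[0,0,-1,0,0.33],[0,0,-1.95,0,0.4]]' >/dev/null; python3 -m creep '[[-1,0.12,0,-1.3,0.4],[-2,0.24,0,-2.6,0.4],[-2.97,0.36,0,-3.4,0.4],[-2.97,0.36,0,-3.4,0.4],[-2.97,0.36,0,-3.4,0.4]]'
cat >> h.py <<'E'
def undist(T,pts,z):
    p=camera_params('wrist'); q=cv2.fisheye.undistortPoints(np.float64(pts)[:,None],p['K'],np.zeros(4))[:,0]
    C=T@p['tool_from_camera']; d=np.c_[q,np.ones(len(q))]@C[:3,:3].T; o=C[:3,3]; return (o+d*((z-o[2])/d[:,2])[:,None])[:,:2]
def bar(T,im,z,g):
    """lid bar: red pixels near point g -> centre and yaw on plane z"""
    hsv=cv2.cvtColor(im,cv2.COLOR_BGR2HSV); m=((hsv[...,0]<8)|(hsv[...,0]>172))&(hsv[...,1]>170)&(hsv[...,2]>120)
    v,u=np.nonzero(m); X=undist(T,np.c_[u,v],z); X=np.float32(X[np.linalg.norm(X-g,axis=1)<.05])
    r=cv2.minAreaRect(X*1000); b=cv2.boxPoints(r); e=max(b[1]-b[0],b[2]-b[1],key=np.linalg.norm)
    return np.array(r[0])/1000,r[1],np.degrees(np.arctan2(e[1],e[0])),len(X)
E
python3 -c "
from h import *
T=tool();im=grab_frame('wrist');cv2.imwrite('pics/w7.png',im)
w=locate('wrist','tin_lid',guess=(.63,-.25),grab=False,T=T);print(w)
print(bar(T,im,.017,(.63,-.253)))
print(T[:3,3],status.observe()['qpos'])"
```

```text
clock: 31.52
position: [0.5536, -0.0906, 0.0446]
tool_rot: [-3.136, 0.002, 1.885]
force: [0.3, -0.9, -0.4]
grip_width: 0.0172
finger_force: 33.9
clock: 32.78
position: [0.629, -0.2534, 0.1613]
tool_rot: [-3.136, -0.002, 2.358]
force: [-0.5, 0.5, 0.3]
grip_width: 0.0343
finger_force: 0.0
[ 0.6292 -0.2537  0.2488  0.9559  0.65  ]
(array([ 0.62871857, -0.25293391]), (11.803144454956055, 73.64118194580078), np.float32(-38.455566), 1336)
[ 0.62904527 -0.25337287  0.16125962] [ 0.39834846  0.69174802 -0.17136229  1.50522839  0.1385106   0.96066026
  0.97414329]
```

View pics/w7.png

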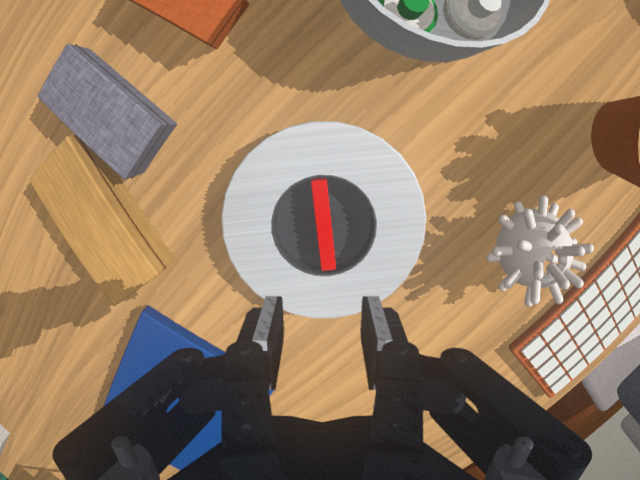

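```bash
python3 -m creep '[[0,0,1,-0.8,0.4],[0,0,2,-0.8,0.4],[0,0,2.3,-0.8,0.4],[0,0,2.45,-0.8,0.4],[0,0,2.45,-0.8,0.4]]'; python3 -m creep '[[0,0,0,0,0],[0,0,0,0,0],[0,0,0,0,0],[0,0,0,0,0],[0,0,0,0,0]]' 60;  python3 -m creep '[[0,0,-0.4,0,0],[0,0,-0.9,0,0],[0,0,-1.9,0,0],[0,0,-2.2,0,0],[0,0,-2.2,0,0]]'; python3 -c "
from h import *
print(go(.5392,-.0445,.15),tool()[:3,3])"
```

```text
clock: 33.5
position: [0.6294, -0.2543, 0.0161]
tool_rot: [-3.136, -0.0, 2.47]
force: [-0.6, -0.9, 0.5]
grip_width: 0.034
finger_force: 0.0
clock: 34.12
position: [0.6295, -0.2546, 0.0166]
tool_rot: [-3.136, 0.0, 2.47]
force: [-2.7, 0.8, 10.2]
grip_width: 0.0101
finger_force: 59.3
clock: 34.75
position: [0.6298, -0.2541, 0.1487]
tool_rot: [-3.136, 0.001, 2.47]
force: [-0.2, 0.9, -2.5]
grip_width: 0.0098
finger_force: 59.3
[ 3.36  1.79 -0.03  0.  ] [ 0.62980145 -0.25412571  0.14871745]
```

```bash
python3 -m creep '[[0.8,0.43,0,0,0],[1.6,0.86,0,0,0],[2.4,1.29,0,0,0],[3.2,1.72,0,0,0],[3.33,1.8,0,0,0]]'>/dev/null;python3 -m creep '[[0,0,0,0,0],[0,0,0,0,0],[0,0,0,0,0]]'; python3 -c "
from h import *
T=tool();cv2.imwrite('pics/w8.png',grab_frame('wrist'))
print(go(.5402,-.0452,.0735,np.radians(141.5)),tool()[:3,3])"
```

```text
clock: 35.75
position: [0.5401, -0.046, 0.1459]
tool_rot: [-3.135, -0.002, 2.468]
force: [0.3, 0.4, -1.8]
grip_width: 0.0099
finger_force: 59.3
[ 0.    0.02  1.21 -0.01] [ 0.5400808  -0.04585926  0.1460226 ]
```

View pics/w8.png

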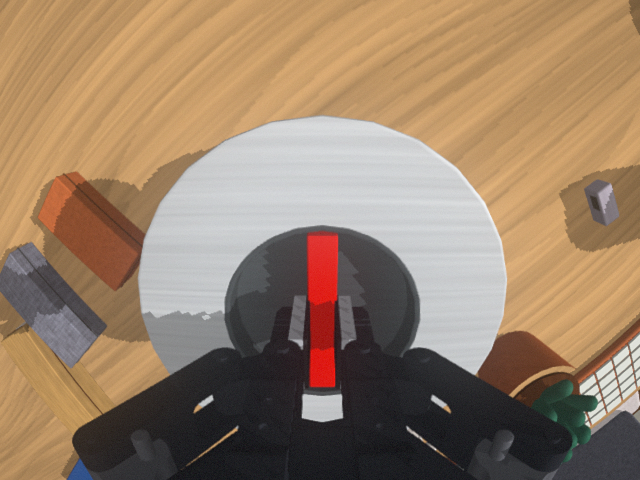

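```bash
python3 -m creep '[[0,0.02,0.7,0,0],[0,0.02,1.1,0,0],[0,0.02,1.2,0,0],[0,0.02,1.2,0,0],[0,0.02,1.2,0,0]]'; python3 -m creep '[[0,0,0,0,0.4],[0,0,0,0,0.4],[0,0,0,0,0.4],[0,0,-1,0,0.4],[0,0,-2,0,1]]' >/dev/null;python3 -m creep '[[-0.48,-0.83,0,-1,1],[-0.96,-1.66,0,-2,1],[-1.44,-2.49,0,-3.2,1],[-1.44,-2.49,0,-3.2,1],[-1.44,-2.49,0,-3.2,1]]';python3 -c "
from h import *
T=tool();im=grab_frame('wrist');cv2.imwrite('pics/w9.png',im)
print(locate('wrist','tin_lid',.056,guess=(.54,-.045),grab=False,T=T))
print(bar(T,im,.073,(.54,-.045)))
for n in ['box_large','box_medium','box_small']: print(n,locate('wrist',n,guess=(.48,-.35),grab=False,T=T))
grab_frame('top')
print(locate('top','tin_lid',.056,guess=(.54,-.045),grab=False),locate('top','box_large',grab=False))
print(go(.483,-.431,.16,np.radians(167)),tool()[:3,3])"
```

```text
clock: 36.42
position: [0.541, -0.0444, 0.0752]
tool_rot: [-3.136, -0.001, 2.47]
force: [-0.4, -0.4, -2.0]
grip_width: 0.0098
finger_force: 59.3
clock: 37.67
position: [0.5157, -0.2142, 0.195]
tool_rot: [-3.137, -0.004, 2.915]
force: [0.4, 0.3, -0.2]
grip_width: 0.0851
finger_force: 0.0
[ 0.5398 -0.044  -0.3549  0.9821  0.77  ]
(array([ 0.5391933 , -0.04462231]), (11.648442268371582, 72.97398376464844), np.float32(-38.578094), 981)
box_large [ 0.4825 -0.3881 -0.2044  0.9498  0.85  ]
box_medium [ 0.4261 -0.3096  0.0649  0.9696  0.76  ]
box_small [ 0.4144 -0.1981  0.1693  0.9791  0.74  ]
[ 0.5414 -0.0428  0.3489  0.9529  0.69  ] None
[-0.27 -3.65  0.6   0.02] [ 0.51585547 -0.2140013   0.19505901]
```

View pics/w9.png

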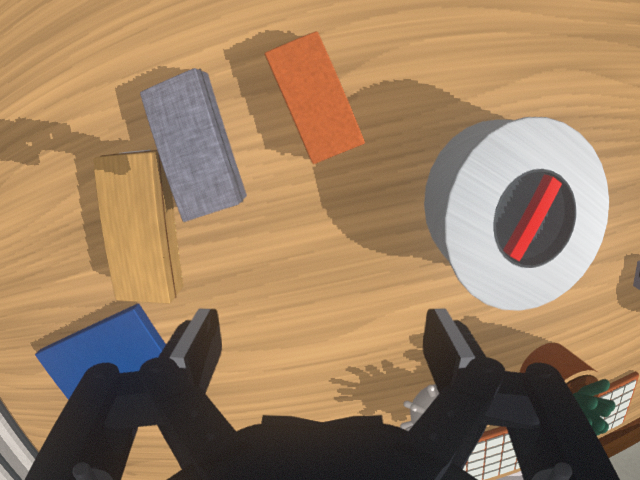

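```bash
python3 -c "
from h import *
print(go(.5021,-.3922,.16,np.radians(168.3)))"
```

```text
[-0.44 -2.94  0.6  -0.14]
```

```bash
python3 -m creep '[[-0.15,-1,0.2,-0.14,0.93],[-0.3,-2,0.4,-0.14,0.93],[-0.44,-2.94,0.6,-0.14,0.93],[-0.44,-2.94,0.6,-0.14,0.93],[-0.44,-2.94,0.6,-0.14,0.93]]';python3 -c "
from h import *
T=tool();im=grab_frame('wrist');cv2.imwrite('pics/w10.png',im)
for n in ['box_large','box_medium']: print(n,locate('wrist',n,guess=(.48,-.39),grab=False,T=T))
print(tool()[:3,3])"
```

```text
clock: 38.7
position: [0.5021, -0.3919, 0.1596]
tool_rot: [-3.138, -0.004, 2.937]
force: [-0.5, 1.1, 0.1]
grip_width: 0.0792
finger_force: 0.0
box_large [ 0.4824 -0.3858 -0.224   0.9853  0.84  ]
box_medium [ 0.4262 -0.3083  0.0554  0.9745  0.63  ]
[ 0.50262968 -0.39129895  0.16013414]
```

View pics/w10.png

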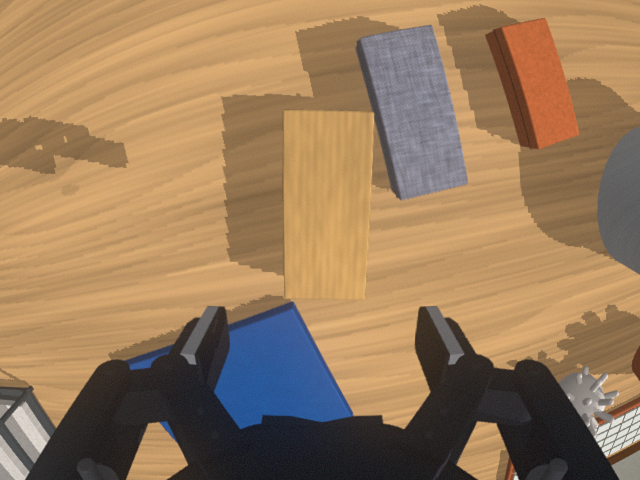

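```bash
python3 -m creep '[[0,0.02,1,0.14,0.93],[0,0.02,1.8,0.14,0.93],[0,0.02,2.2,0.14,0.93],[0,0.02,2.38,0.14,0.93],[0,0.02,2.38,0.14,0.93]]'; python3 -m creep '[[0,0,0,0,0.5],[0,0,0,0,0.5],[0,0,0,0,0.5],[0,0,0,0,0.5],[0,0,0,0,0.5]]' 80; python3 -m creep '[[0,0,-0.5,0,0.5],[0,0,-1.5,0,0.5],[0,0,-2.5,0,0.5],[0,0,-3,0,0.5],[0,0,-3,0,0.5]]'; python3 -c "
from h import *
T=tool();print(locate('wrist','box_large',T[2,3]-.018,guess=(.48,-.39)));print(T[:3,3])"
```

```text
clock: 39.48
position: [0.5018, -0.3915, 0.0172]
tool_rot: [-3.137, -0.004, 2.918]
force: [-0.1, -0.2, 0.6]
grip_width: 0.0793
finger_force: 0.0
clock: 40.1
position: [0.5023, -0.3921, 0.0187]
tool_rot: [-3.136, -0.002, 2.917]
force: [-0.8, 1.1, 8.1]
grip_width: 0.0605
finger_force: 87.9
clock: 40.72
position: [0.5032, -0.3919, 0.2001]
tool_rot: [-3.135, 0.0, 2.917]
force: [-0.8, -1.0, -3.8]
grip_width: 0.0609
finger_force: 88.7
[ 0.483  -0.3876 -0.234   0.9201  0.61  ]
[ 0.50324554 -0.39186669  0.20011654]
```

```bash
python3 -m creep '[[0.06,0.96,0,0,0.5],[0.12,1.92,0,0,0.5],[0.18,2.88,0,0,0.5],[0.24,3.84,0,0,0.5]]'>/dev/null;python3 -m creep '[[0.06,0.96,0,0,0.5],[0.1,1.92,0,0,0.5],[0.1,1.92,0,0,0.5],[0.1,1.92,0,0,0.5],[0.1,1.92,0,0,0.5]]'; python3 -c "
from h import *
T=tool();print(locate('wrist','box_large',T[2,3]-.0182,guess=(.54,-.045)));print(T[:3,3])
print(go(.5595,-.0487,.0935,np.radians(167.2)))"
```

```text
clock: 41.95
position: [0.5591, -0.051, 0.1948]
tool_rot: [-3.136, -0.005, 2.915]
force: [-0.5, -0.3, -2.7]
grip_width: 0.0606
finger_force: 88.7
[ 0.5388 -0.0466 -0.2345  0.9172  0.66  ]
[ 0.55906096 -0.05099397  0.19475967]
[-0.    0.04  1.69 -0.02]
```

```bash
python3 -m creep '[[0,0.04,0.8,0,0.5],[0,0.04,1.3,0,0.5],[0,0.04,1.55,0,0.5],[0,0.04,1.65,0,0.5],[0,0.04,1.68,0,0.5]]'; python3 -m creep '[[0,0,0,0,0.5],[0,0,0,0,0.95],[0,0,0,0,0.95],[0,0,0,0,0.95],[0,0,-0.5,0,0.95]]'; python3 -m creep '[[0,0,-1,0,0.9],[0,0,-1.5,0,0.9],[0.3,-1.2,-1.5,-0.5,0.9],[0.6,-2.2,-1.5,-1,0.9],[0.6,-2.2,-1.5,-1,0.9]]'; python3 -c "
from h import *
T=tool();im=grab_frame('wrist')
for n,z in [('box_large',.074),('box_medium',0),('box_small',0)]: print(n,locate('wrist',n,z,guess=(.5,-.1),grab=False,T=T))
print(T[:3,3]);print(go(.4262,-.3083,.16,np.radians(183.2)))"
```

```text
clock: 42.68
position: [0.5599, -0.0479, 0.0951]
tool_rot: [-3.137, -0.003, 2.917]
force: [0.3, -0.0, -3.0]
grip_width: 0.0607
finger_force: 88.6
clock: 43.3
position: [0.5586, -0.0475, 0.1236]
tool_rot: [-3.136, -0.007, 2.917]
force: [0.0, -0.7, 0.5]
grip_width: 0.081
finger_force: 0.0
clock: 43.92
position: [0.4935, -0.1719, 0.2155]
tool_rot: [-3.136, -0.005, 3.052]
force: [1.1, 0.1, -0.1]
grip_width: 0.0765
finger_force: 0.0
box_large [ 0.5399 -0.0414 -0.2177  0.8709  0.6   ]
box_medium [ 0.4263 -0.31    0.0573  0.9724  0.67  ]
box_small [ 0.4147 -0.1981  0.1686  0.9782  0.67  ]
[ 0.49347591 -0.17185996  0.21552563]
[ 0.96 -2.44  0.94 -1.  ]
```

```bash
python3 -m creep '[[0.32,-0.8,0.3,-0.5,0.9],[0.64,-1.6,0.6,-1,0.9],[0.96,-2.44,0.94,-1,0.9],[0.96,-2.44,0.94,-1,0.9],[0.96,-2.44,0.94,-1,0.9]]'; python3 -m creep '[[0,0,0,0,0.9],[0,0,0,0,0.9]]'>/dev/null; python3 -c "
from h import *
w=locate('wrist','box_medium',guess=(.42,-.31));print(w)
print(tool()[:3,3],go(w[0],w[1],.0155,w[2]+np.pi),status.observe()['qpos'])"
```

```text
clock: 44.75
position: [0.4268, -0.3077, 0.1598]
tool_rot: [-3.139, -0.005, -3.085]
force: [1.0, 0.6, -0.2]
grip_width: 0.0768
finger_force: 0.0
[ 0.4258 -0.3091  0.0592  0.9761  0.67  ]
[ 0.42594986 -0.30866392  0.16004266] [-0.01  0.    2.41 -0.03] [ 0.76966619  0.48924272 -0.34476337  1.92039811  0.2373557   0.7735008
  1.91724013]
```

```bash
python3 -m creep '[[0,0,1,0,0.9],[0,0,1.8,0,0.9],[0,0,2.2,0,0.9],[0,0,2.4,0,0.9],[0,0,2.4,0,0.9]]'; python3 -m creep '[[0,0,0,0,0.4],[0,0,0,0,0.4],[0,0,0,0,0.4],[0,0,0,0,0.4],[0,0,0,0,0.4]]' 80; python3 -m creep '[[0,0,-0.5,0,0.4],[0,0,-1.5,0,0.4],[0,0,-2.5,0,0.4],[0,0,-3.3,0,0.4],[0,0,-3.3,0,0.4]]'; python3 -m creep '[[-0.43,0.86,0,0.5,0.4],[-0.86,1.72,0,1,0.4],[-1.29,2.58,0,1.5,0.4],[-1.72,3.44,0,2,0.4],[-2.14,4.29,0,2,0.4]]'>/dev/null; python3 -m creep '[[0,0,0,0,0.4],[0,0,0,0,0.4],[0,0,0,0,0.4]]'; python3 -c "
from h import *
T=tool();cv2.imwrite('pics/w11.png',grab_frame('wrist'))
print(locate('wrist','box_medium',T[2,3]-.0165,guess=(.54,-.045),grab=False,T=T));print(T[:3,3])
print(go(.5393,-.0444,.131,np.radians(167.2)))"
```

```text
clock: 45.72
position: [0.4248, -0.3095, 0.0158]
tool_rot: [-3.138, -0.006, -3.087]
force: [0.5, 0.1, 0.3]
grip_width: 0.077
finger_force: 0.0
clock: 46.35
position: [0.4253, -0.3101, 0.0173]
tool_rot: [-3.137, -0.004, -3.087]
force: [-2.4, 1.9, 12.1]
grip_width: 0.0528
finger_force: 84.0
clock: 46.98
position: [0.427, -0.3099, 0.2179]
tool_rot: [-3.134, -0.0, -3.088]
force: [0.2, 0.3, -3.2]
grip_width: 0.0526
finger_force: 85.5
clock: 47.98
position: [0.5394, -0.0462, 0.212]
tool_rot: [-3.136, -0.005, 2.915]
force: [0.0, -0.3, -2.9]
grip_width: 0.0525
finger_force: 85.4
[ 0.54   -0.0469 -0.2223  0.8821  0.73  ]
[ 0.53944604 -0.04620481  0.21202098]
[ 0.01  0.03  1.35 -0.02]
```

View pics/w11.png

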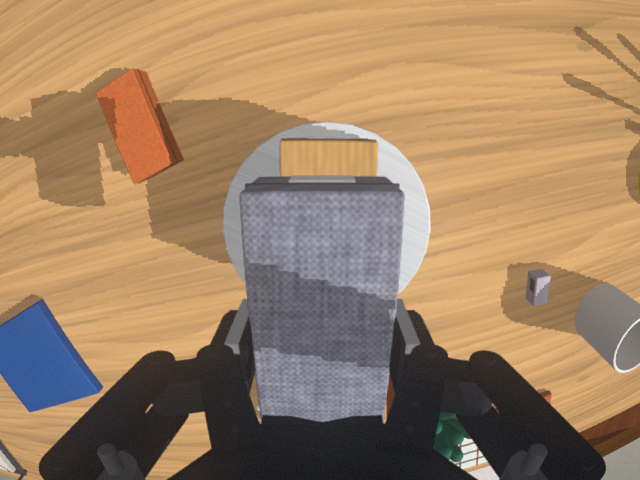

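```bash
python3 -m creep '[[0.01,0.05,0.6,0,0.4],[0.01,0.05,1.1,0,0.4],[0.01,0.05,1.25,0,0.4],[0.01,0.05,1.31,0,0.4],[0.01,0.05,1.33,0,0.4]]'; python3 -m creep '[[0,0,0,0,0.4],[0,0,0,0,0.85],[0,0,0,0,0.85],[0,0,0,0,0.85],[0,0,-0.5,0,0.85]]'; python3 -m creep '[[0,0,-1,0,0.8],[0,0,-1.6,0,0.8],[0.3,-1.0,-1.6,-0.5,0.8],[0.5,-1.7,-1.6,-1,0.8],[0.5,-1.7,-1.6,-1,0.8]]'; python3 -c "
from h import *
T=tool();im=grab_frame('wrist');cv2.imwrite('pics/w12.png',im)
for n,z in [('box_medium',.114),('box_large',.074),('tin_lid',.056),('box_small',0)]: print(n,locate('wrist',n,z,guess=(.5,-.1),grab=False,T=T))
w=locate('wrist','box_small',0,guess=(.5,-.1),grab=False,T=T)
print(T[:3,3]);print(go(w[0],w[1],.16,w[2]+np.pi))"
```

```text
clock: 48.7
position: [0.5401, -0.0423, 0.1332]
tool_rot: [-3.137, -0.003, 2.917]
force: [-0.4, -0.3, -2.5]
grip_width: 0.0525
finger_force: 85.3
clock: 49.32
position: [0.5388, -0.042, 0.1614]
tool_rot: [-3.136, -0.007, 2.917]
force: [0.4, 0.4, 1.0]
grip_width: 0.0723
finger_force: 0.0
clock: 49.95
position: [0.4868, -0.1376, 0.2593]
tool_rot: [-3.136, -0.005, 3.053]
force: [0.3, -0.5, -0.2]
grip_width: 0.0687
finger_force: 0.0
box_medium [ 0.5411 -0.0422 -0.2267  0.7457  0.72  ]
box_large [ 0.5397 -0.0442 -0.2333  0.3168  0.9   ]
tin_lid [ 0.5398 -0.044  -1.1581  0.3592  0.76  ]
box_small [ 0.4144 -0.1985  0.1752  0.9749  0.91  ]
[ 0.48683797 -0.13756747  0.25931202]
[ 1.14 -1.18  1.66 -1.85]
```

View pics/w12.png

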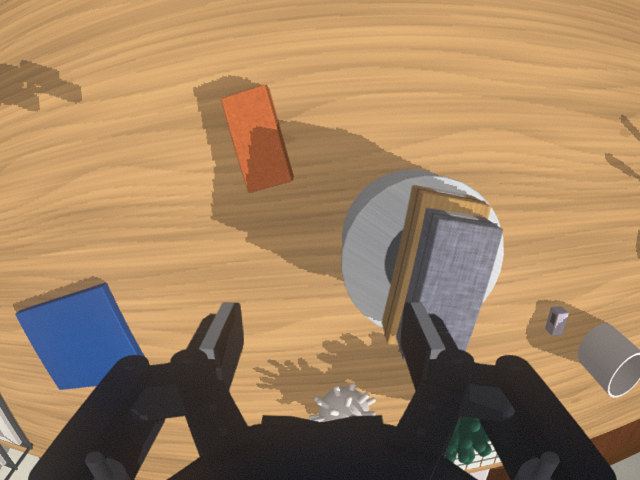

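```bash
python3 -m creep '[[0.38,-0.4,0.5,-0.6,0.8],[0.76,-0.8,1,-1.2,0.8],[1.14,-1.18,1.66,-1.85,0.8],[1.14,-1.18,1.66,-1.85,0.8],[1.14,-1.18,1.66,-1.85,0.8]]'; python3 -m creep '[[0,0,0,0,0.8],[0,0,0,0,0.8]]'>/dev/null; python3 -c "
from h import *
w=locate('wrist','box_small',guess=(.41,-.2));print(w)
print(tool()[:3,3],go(w[0],w[1],.0145,w[2]+np.pi),status.observe()['qpos'])"
```

```text
clock: 50.88
position: [0.4146, -0.199, 0.1605]
tool_rot: [-3.139, -0.005, -2.968]
force: [1.1, -0.4, 0.0]
grip_width: 0.0681
finger_force: 0.0
[ 0.4149 -0.1982  0.167   0.977   0.64  ]
[ 0.41402007 -0.19938162  0.16043058] [-0.03  0.02  2.43  0.05] [ 0.63952173  0.4038384  -0.40594047  2.08037627  0.24931116  0.70591507
  1.81561995]
```

```bash
python3 -m creep '[[-0.02,0.02,1,0,0.8],[-0.02,0.02,1.8,0,0.8],[-0.02,0.02,2.2,0,0.8],[-0.02,0.02,2.42,0,0.8],[-0.02,0.02,2.42,0,0.8]]'; python3 -m creep '[[0,0,0,0,0.3],[0,0,0,0,0.3],[0,0,0,0,0.3],[0,0,0,0,0.3],[0,0,0,0,0.3]]' 70; python3 -m creep '[[0,0,-0.7,0,0.3],[0,0,-1.7,0,0.3],[0,0,-2.7,0,0.3],[0,0,-3.7,0,0.3],[0,0,-3.9,0,0.3]]'; python3 -m creep '[[-0.7,0.62,0,0.8,0.3],[-1.4,1.24,0,1.6,0.3],[-2.1,1.86,0,2.4,0.3],[-2.48,2.2,0,2.8,0.3],[-2.48,2.2,0,2.8,0.3]]'>/dev/null; python3 -m creep '[[0,0,0,0,0.3],[0,0,0,0,0.3],[0,0,0,0,0.3]]'; python3 -c "
from h import *
T=tool();cv2.imwrite('pics/w13.png',grab_frame('wrist'))
print(locate('wrist','box_small',T[2,3]-.0155,guess=(.54,-.045),grab=False,T=T));print(T[:3,3])
print(go(.5395,-.0432,.167,np.radians(167.2)))"
```

```text
clock: 51.85
position: [0.4139, -0.1985, 0.0147]
tool_rot: [-3.139, -0.006, -2.968]
force: [0.0, 0.0, 0.4]
grip_width: 0.0684
finger_force: 0.0
clock: 52.48
position: [0.4144, -0.199, 0.0162]
tool_rot: [-3.138, -0.004, -2.969]
force: [-2.2, 1.3, 11.4]
grip_width: 0.0447
finger_force: 71.0
clock: 53.1
position: [0.4161, -0.1984, 0.2531]
tool_rot: [-3.135, -0.001, -2.969]
force: [-0.4, -0.3, -1.6]
grip_width: 0.0444
finger_force: 73.1
clock: 54.1
position: [0.5386, -0.043, 0.2478]
tool_rot: [-3.137, -0.004, 2.923]
force: [-0.3, -0.1, -1.7]
grip_width: 0.0444
finger_force: 72.9
[ 0.5391 -0.0436 -0.2158  0.9305  0.87  ]
[ 0.53858183 -0.04295239  0.24777496]
[-0.02  0.    1.35  0.04]
```

View pics/w13.png

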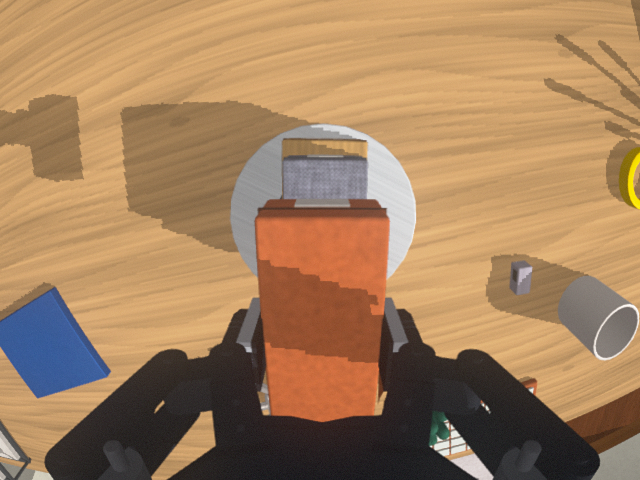

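```bash
python3 -m creep '[[-0.02,0.01,0.6,0.04,0.3],[-0.02,0.01,1.1,0.04,0.3],[-0.02,0.01,1.25,0.04,0.3],[-0.02,0.01,1.32,0.04,0.3],[-0.02,0.01,1.34,0.04,0.3]]'; python3 -m creep '[[0,0,0,0,0.3],[0,0,0,0,0.75],[0,0,0,0,0.75],[0,0,0,0,0.75],[0,0,-0.5,0,0.75]]'; python3 -m creep '[[0,0,-1,0,0.75],[0,0,-1.6,0,0.75],[0.3,-1,-1.6,0,0.75],[0.5,-2,-1.6,0,0.75],[0.7,-3,-1.6,0,0.75]]';python3 -m creep '[[0.3,-1,0,0,0.75],[0.3,-1,0,0,0.75],[0.3,-1,0,0,0.75]]'; python3 -c "
from h import *
T=tool();im=grab_frame('wrist');t=grab_frame('top');s=grab_frame('side')
for n,z in [('box_small',.15),('box_medium',.114),('box_large',.074)]: print(n,locate('wrist',n,z,guess=(.5,-.1),grab=False,T=T))
cv2.imwrite('pics/fin.png',np.hstack([cv2.resize(t[160:350,220:460],(400,317)),cv2.resize(s[100:290,230:470],(400,317))]))"
```

```text
clock: 54.82
position: [0.5402, -0.0422, 0.168]
tool_rot: [-3.137, -0.003, 2.918]
force: [-0.1, -0.1, -2.1]
grip_width: 0.0448
finger_force: 72.9
clock: 55.45
position: [0.5389, -0.042, 0.1962]
tool_rot: [-3.136, -0.007, 2.918]
force: [0.0, 0.2, 0.8]
grip_width: 0.0641
finger_force: 0.0
clock: 56.08
position: [0.4586, -0.2095, 0.2946]
tool_rot: [-3.137, -0.004, 2.919]
force: [1.2, -0.5, 0.3]
grip_width: 0.0642
finger_force: 0.0
clock: 56.45
position: [0.4289, -0.2622, 0.2947]
tool_rot: [-3.137, -0.004, 2.918]
force: [0.8, 0.4, -0.1]
grip_width: 0.0641
finger_force: 0.0
box_small [ 0.5416 -0.0417 -0.2064  0.9391  0.6   ]
box_medium [ 0.5416 -0.0425 -0.2149  0.4785  0.62  ]
box_large [ 0.5404 -0.0427 -0.2379  0.4295  0.61  ]
```

View pics/fin.png

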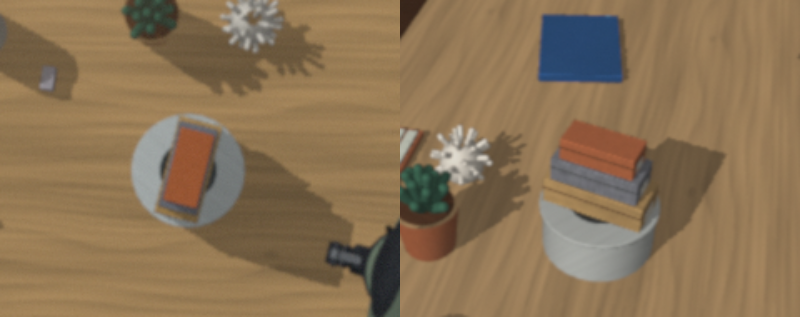

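The picture shows all three boxes squarely stacked on the closed tin, with the stack centre at about (188,170) in the left half. I estimate the offsets at 3 mm or less.

```bash
python3 -c "
from workcell import bot
print(bot.job_done())"
```

```text
the job is handed in; nothing more can be done
None
```

The job is handed in: all six pots are in the tin with black in the middle, the lid is on, and the three boxes are stacked on it large, medium, small, each about 3 mm or less off centre by my last measurement (no verdict came back).

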